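# Seat a cast bracket on a drill jig's dowels and end stop and cam it tight

## Task

The cast bracket has been laid loosely on the drill jig. Push it gently square against both dowels, then, keeping it on the dowels, slide it along to the end-stop screw until it touches all three; only then swing the cam lever round until its nose grips the bracket snugly, without forcing it, so that it stays clamped against all three with your hand off. Leave the things lying round about alone.

Things in the scene. Friction and masses are not known exactly. Their poses are not given: they have to be found in the camera images.
- jig: drill jig, dark steel plate fixed to the bench; its top (the bed) is 16 mm up. Origin on the bench, in the middle of the locating area; the plate reaches from jig x -95 to +75 mm and y -105 to +105 mm. Jig x points away from the robot towards the dowels, y (left) towards the end stop. The tall sieve shaker stands right of it (world x over 0.47, y 0 to -0.30): come round its front.
- bush (a point): top of the brass drill bush, 46 mm above the bench, at jig x -4, y +49.5 mm. Its steel arm (26 mm wide, 10 mm thick, underside 32 mm above the bench) comes from a pillar behind the dowels at jig x +51 to +73 mm and overhangs the left of the bed; the bracket's foot slides under it.
- dowel_left: fixed steel dowel pin, 12 mm diameter, 14 mm high, oiled and slippery; origin at its foot on the bed, at jig x +38, y +42 mm. Its side towards the robot (jig x +32) locates the bracket's far long edge.
- dowel_right: the second, equal dowel, at jig x +38, y -42 mm. Some 5 to 10 N of push seats the bracket on the dowels; sliding it takes 2 to 9 N, and the push rises clearly when it meets a stop. More than 30 N on any dowel or the screw would mark the casting.
- end_stop: fixed steel block 34 x 16 x 20 mm, origin at its foot on the bed, at jig x +10, y +84 mm. A 10 mm oiled brass set screw, its axis 8 mm above the bed at jig x +10, sticks out of it towards jig -y and stops the bracket's left end. Its tip is somewhere between jig y +54 and +66 mm, as somebody set it; the tip is not measured.
- bracket: loose aluminium casting, 0.22 to 0.45 kg: flat foot 64 (x) by 120 (y) by 10 mm, with an upright plate on it. Origin at the centre of the foot's underside. Home: jig x 0, axes parallel to the jig's; far edge (x +32 mm) on both dowels, left end (y +60 mm) on the stop screw. It starts 12 to 28 mm short of the dowels, 6 to 31 mm short of the stop, up to 0.15 rad askew.
- upright_top (a point): middle of the top edge of the bracket's upright, bracket x +10, y 0, 56 mm above the underside. The upright is 10 mm thick (x) and 52 mm wide (y), top corners rounded, and can be pinched across its 10 mm from above or pushed; two gussets 6 mm wide at y +-21.5 mm brace it on the robot's side.
- cut_corner (a point): middle of the 45 degree face that cuts off the foot's corner on the robot's side at the right (26 mm off each edge, bracket x -19, y -47 mm, 5 mm above the underside): the cam nose pushes here.
- cam_lever (a joint): cam lever angle, rad, about the vertical axis at lever_pivot: 0 open, grows counterclockwise from above, ends at 2.0. Friction holds it anywhere; 5 to 7 N at the grip turns it. The nose meets a home bracket somewhere from 1.35 to 1.75, as the screw is set; from there the grip stiffens quickly: at 10 to 11 N there the nose presses with 10 to 25 N, which is snug.
- lever_pivot (a point): the lever's pivot axis, at jig x -75.5, y -69.5 mm, 26 mm above the bench.
- lever_grip (a point): middle of the upright red grip at the lever's end: 18 mm diameter, from 36 to 84 mm above the bench (this point 62 mm), 85 mm from the pivot. The lever bar below it lies 29 to 37 mm above the bench. At lever angle 0 the grip lies from the pivot in direction -120 degrees from jig x (to the robot and right); closing carries it away from the robot.
- cam_nose: round steel nose of the cam lever, 24 mm diameter, 11 mm high; origin on its axis, 50 mm from the pivot, 50 degrees ahead (counterclockwise) of the grip. It pushes the bracket's cut corner diagonally towards the dowels and the stop at once; over 35 N would mark the casting, under 6 N is loose.
- vial_black: glass sample vial with a black cap, 27 mm diameter, 70 mm high, standing beyond the jig; origin at its foot; a bystander.
- vial_red: glass sample vial with a red cap, same size; a bystander.
- screwdriver: screwdriver 200 mm long lying beyond the jig, along its y, origin at its middle on the bench; a bystander.

How it is judged:
By the outcome, as a careful person would: the job done as asked, in the order asked, and still so for the second after the job is handed in, with the robot touching nothing.
It also fails if it takes over 61 s, if anything falls off the work surface, if the arm or the gripper's body presses on something with over 40 N, if the wrist force passes 120 N, or if a joint passes its speed limit or range.

## Robot

A 7-joint arm with a two-finger parallel gripper is mounted at the origin on a cart in front of the work surface, level with it; the furniture and walls round the work are solid. World frame = base frame: x ahead of the robot, y to its left, z up, the work surface at z = 0. Lengths are in m, angles in degrees, forces in N, time in s.
With the tool pointing down it reaches from about 0.425 to 0.875 m from the base axis. Payload 4.7 kg.
Tool frame: the origin (TCP) lies at the very end of the fingers, on their centre line; the grasp point (between the pads) lies 19 mm behind it; z points along the fingers, y is the line along which they close (so a half turn about z gives the same grasp; the last joint's range is limited). The gripper opens to 87 mm and grips with 3 to 60 N. Pads are 19 mm wide; open, the fingers measure 117 mm over their backs; the gripper's body (75 mm by 190 mm) begins 51 mm behind the grasp point.
Start: joints at [77.813, 18.392, -4.016, 83.108, 1.295, 78.541, -3.26], TCP at [0.146, -0.633, 0.223] pointing down, gripper open.
Joint ranges: [-163.93, 163.93], [-17.29, 119.83], [-79.2, 71.16], [3.27, 140.29], [-89.18, 269.18], [5.43, 117.66], [-154.24, 154.24]. Speed limits (degrees/s): [147.25, 147.25, 180, 180, 180, 180, 180].

## Interface

Orientations are given as [roll, pitch, yaw] about the fixed x, y, z axes, in that order (R = Rz(yaw) Ry(pitch) Rx(roll)).
In Python, from cell import get_obs, read_camera, sign_off, silhouettes gives the robot as it stands.
- The arm moves only by the tool play_rows, never from a script. Its argument "steps" is a list that holds one entry, the list of rows, each a list of 7 numbers: the shift along the tool's x, y, z in m, then the turn, a rotation vector about the tool's x, y, z in rad, then the finger opening in m, from 0 to 0.087. A call has 1 to 12 rows; each row shifts and turns the commanded pose from where the row before left it, along the tool's axes as they then stand; what a row does not reach is not made up. A row lasts 1/10 s, in which the tool goes at most 50 mm and 8.59 degrees, less where a joint would pass 70% of its speed; a pose out of reach is approached as far as the arm can. A call is refused whole if a number of a shift passes 0.05 or a number of a turn 0.15, either way. A call with a gripper value outside its range is refused whole. The fingers move at their own pace and stop on an object; "force" is the grip in N (left out, the last holds). Time passes only in rows, so rows that do not move let the fingers close. It gives the time, the measured TCP pose, the force, the opening and the grip force at its end, in the units of the state.
- get_obs(): the state, without advancing time (a new reading comes with each control period).
- read_camera(name): name is "scene" or "side" or "wrist"; returns a dict with "frame" (480x640x3 uint8, red, green, blue), "intrinsics" (3x3 intrinsics, pixels), "k1" (the pictures are not rectified: a ray, as slopes to the right and down, at radius r is drawn at 1 + k1 r^2 times it, then the intrinsics apply), "view" (4x4, takes a point from world to camera coordinates). Camera axes: x right, y up, looking along -z (the intrinsics and any distortion apply to the point x, -y, -z); pixel columns grow to the right and rows downward; lengths in m; the calibration is good to about 2 mm. A picture is of the moment at which its call begins. There is no depth.
- sign_off(): hands the job in; it is judged then, once.
Trained networks look in the newest picture that a camera, given by its name, has taken for a name from the list of things; names that differ only in an ending like _2 or _b are one class to them, and where a whole thing is asked for, a point or a joint stands for the part that bears it (a point fixed in the world has none). Each returns a list of dicts, best first, with "p" (0 to 1); they miss things now and then, are a little off and sometimes report something else, mostly with a low value. They report only what shows in the picture. A call takes as long as a camera call.
- silhouettes(camera, name): "pixels" (480x640 bool, what is visible of it) and "extent" ([left, top, right, bottom] in pixels, round what is visible of it).
The state is a dict: "time_s": time; "qpos": joint angles; "joint_velocities": joint speeds; "effort": joint torques, N m; "tool_pos": TCP position; "tool_rot": TCP orientation; "force": force on the tool from outside, world axes, zero at the start; "wrist_torque": the same for the moment, N m; "grip_width": finger opening in m; "grasp_force": force on a finger pad.
Only numpy, scipy, OpenCV 4.12 (cv2) and the standard library are available. Lean on these libraries where they do the work, as an engineer would, in place of code of your own. Each camera call takes 0.05 s, during which the arm holds its last target. There are 200 camera calls.

## Working session

There is one attempt and no reset: what is moved stays moved. The work goes in short steps, Python scripts to look and compute and a tool call to move; the robot and the scene stay as the last step left them, time stands still between calls to the robot, and variables do not carry over. Pictures are saved under pics/ and viewed, at most 10 in all, crops included, and the job is handed in when it is done.

Besides the shell and the picture viewer there is one more tool, called after "Call:" in YAML: its name, and indented under it one key for each argument. play_rows: Moves the arm, as the interface text tells. Its arguments: {"type":"object","properties":{"steps":{"type":"array","items":{"type":"array","items":{"type":"array","items":{"type":"number"}}}},"force":{"type":"number"}},"required":["steps"]}

```bash
mkdir -p pics; ls; python3 - <<'E'
from cell import *
import cv2,numpy as np
o=get_obs();print(o)
ims=[]
for c in("scene","side"):
    r=read_camera(c);print(c,r["intrinsics"].tolist(),r["k1"],np.round(r["view"],4).tolist())
    cv2.imwrite(f"pics/{c}0.png",r["frame"][:,:,::-1])
    for n in("jig","bracket","cam_lever","cam_nose","end_stop","dowel_left","dowel_right"):
        try: print(n,[(round(d["p"],2),d["extent"]) for d in silhouettes(c,n)][:2])
        except Exception as e: print(n,e)
E
```

```text
pics
{'time_s': 0.0, 'qpos': array([77.81368032, 18.43787329, -4.01540372, 83.17654392,  1.29715428,
       78.54066143, -3.25915638]), 'joint_velocities': array([ 0.03331679,  0.04221815,  0.06174129,  0.03797894, -0.01025042,
       -0.06885892, -0.10574074]), 'effort': array([-6.69310903e-04, -4.91292465e+01, -4.04019020e-01, -3.12529635e+01,
       -6.40267530e-02,  4.36871743e-02,  1.70898452e-04]), 'tool_pos': array([ 0.14596195, -0.63281889,  0.22146057]), 'tool_rot': array([-1.79890287e+02,  8.00471049e-03,  1.29972657e+01]), 'force': array([ 0.91437708,  0.02453465, -0.31527288]), 'wrist_torque': array([ 0.04633611, -0.04247871, -0.01102486]), 'grasp_force': 0.0, 'grip_width': 0.08697395993290931}
scene [[586.9262974580552, 0.0, 310.2358961312294], [0.0, 586.9262974580552, 239.73687052615043], [0.0, 0.0, 1.0]] -0.08831767168043188 [[0.6948, -0.7192, 0.0034, -0.2517], [0.3753, 0.3665, 0.8514, -0.3791], [-0.6135, -0.5903, 0.5246, -0.5403], [0.0, 0.0, 0.0, 1.0]]
jig [(0.85, [224.2, 237.2, 369.4, 340.5])]
bracket [(0.86, [269.0, 252.1, 332.0, 306.2])]
cam_lever []
cam_nose [(0.69, [304.1, 309.3, 319.5, 325.2])]
end_stop []
dowel_left []
dowel_right [(0.58, [329.0, 270.8, 333.7, 282.8])]
side [[612.39581834052, 0.0, 316.3476060786349], [0.0, 612.39581834052, 237.75337979754866], [0.0, 0.0, 1.0]] -0.06298708872207762 [[0.9169, -0.3987, 0.0164, -0.4726], [0.2248, 0.5502, 0.8042, -0.3418], [-0.3297, -0.7337, 0.5941, -0.702], [0.0, 0.0, 0.0, 1.0]]
jig [(0.91, [228.2, 235.1, 354.9, 344.7])]
bracket [(0.76, [268.4, 252.2, 307.9, 307.9])]
cam_lever [(0.84, [233.7, 294.3, 279.3, 343.7])]
cam_nose [(0.53, [268.1, 316.7, 284.1, 332.9]), (0.21, [229.6, 232.0, 353.2, 345.6])]
end_stop [(0.54, [284.5, 233.6, 301.4, 244.3])]
dowel_left [(0.63, [317.6, 282.2, 331.3, 295.0]), (0.41, [307.3, 254.4, 318.6, 263.1])]
dowel_right [(0.47, [319.5, 281.9, 328.6, 291.3])]
```

```bash
python3 - <<'E'
import cv2,numpy as np
a=cv2.imread("pics/scene0.png")[220:360,210:400];b=cv2.imread("pics/side0.png")[220:360,210:400]
cv2.imwrite("pics/c0.png",np.vstack([cv2.resize(x,None,fx=4,fy=4,interpolation=cv2.INTER_CUBIC) for x in(a,)]))
cv2.imwrite("pics/c1.png",cv2.resize(b,None,fx=4,fy=4,interpolation=cv2.INTER_CUBIC))
E
```

```text
(no output)
```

View pics/scene0.png

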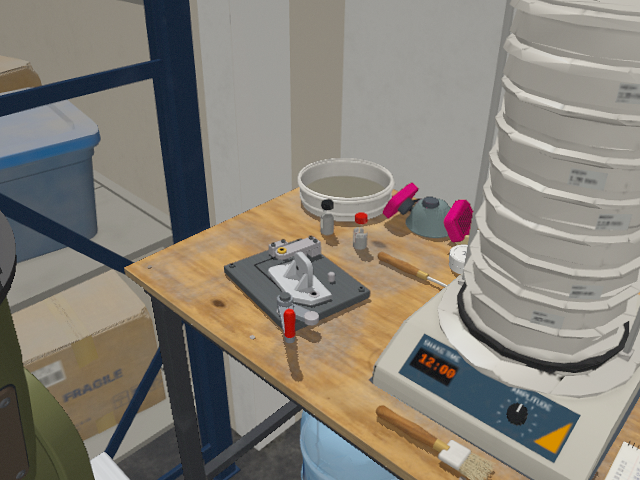

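View pics/c1.png

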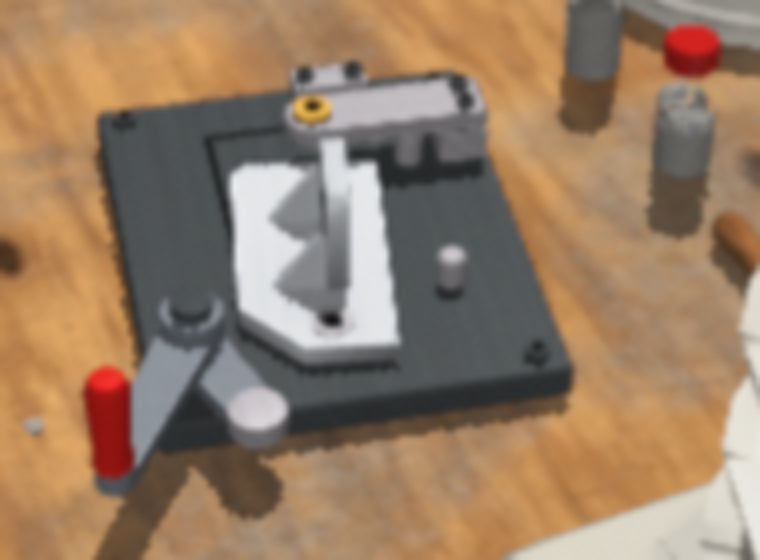

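View pics/c0.png

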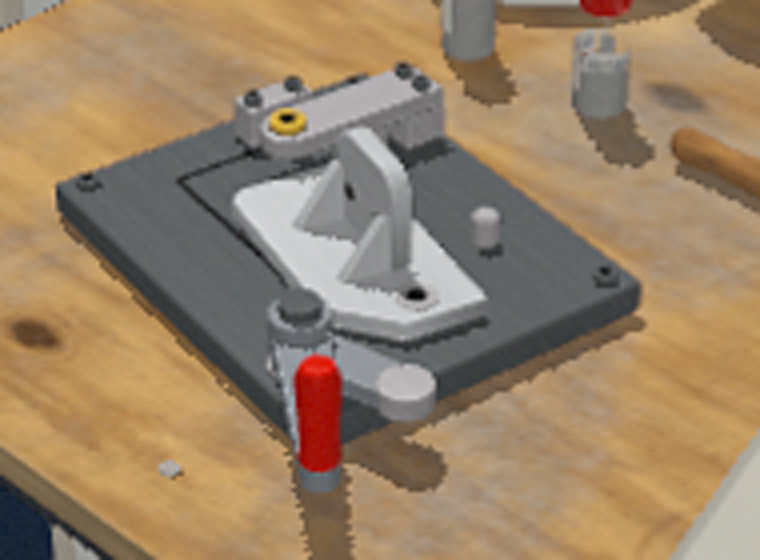

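The pictures show the bracket (side crop about 230–400, 140–365) askew on the dark plate, with the lever open. The red grip is at (108,375) and the right dowel at (452,253). Next I fit the poses from these features.

```bash
cat > h.py <<'E'
import numpy as np
from cell import *
from scipy.optimize import least_squares
def proj(c,P):
    P=np.atleast_2d(P);Q=(c["view"]@np.c_[P,np.ones(len(P))].T).T
    s=np.c_[Q[:,0]/-Q[:,2],-Q[:,1]/-Q[:,2]];s=s*(1+c["k1"]*(s**2).sum(1))[:,None]
    K=c["intrinsics"];return s*[K[0,0],K[1,1]]+[K[0,2],K[1,2]]
def T(p,P):
    P=np.atleast_2d(P);c,s=np.cos(p[2]),np.sin(p[2])
    return np.c_[p[0]+c*P[:,0]-s*P[:,1],p[1]+s*P[:,0]+c*P[:,1],P[:,2]]
def fit(obs,p0):
    # obs: list (cam, uv list, P list in m)
    f=lambda p:np.concatenate([(proj(c,T(p,P))-uv).ravel() for c,uv,P in obs])
    r=least_squares(f,p0,loss='soft_l1');return r.x,f(r.x).reshape(-1,2)
E
cat > fit0.py <<'E'
from h import *
S=read_camera("scene");D=read_camera("side")
px=lambda L:np.array(L)/4+[210,220]-0.375
J=[(-95,105,16),(75,-105,16),(-4,49.5,46),(38,-42,30),(-75.5-42.5,-69.5-73.6,84)]
j,r=fit([(D,px([(100,117),(572,372),(312,107),(452,250),(108,375)]),np.array(J)/1e3),
 (S,px([(58,188),(640,290),(288,121),(486,212),(318,362)]),np.array(J)/1e3)],[.45,.1,0])
print(j,np.round(r,1).tolist())
B=[(32,-60,26),(-6,-60,26),(-32,-34,26),(-32,60,26)]
b,r=fit([(D,px([(398,345),(308,350),(240,310),(232,172)]),np.array(B)/1e3),
 (S,px([(487,297),(405,327),(330,318),(235,195)]),np.array(B)/1e3)],j)
print(b,np.round(r,1).tolist())
c,s=np.cos(j[2]),np.sin(j[2]);d=b[:2]-j[:2];print("bracket in jig mm",1e3*np.array([c*d[0]+s*d[1],-s*d[0]+c*d[1]]),np.degrees(b[2]-j[2]))
for n,P in dict(up=None,pivot=(-.0755,-.0695,.026),gripe=(-.118,-.1431,.062),corner=(.075,-.105,.016)).items():
    print(n,T(b,(.01,0,.072)) if P is None else T(j,P))
E
python3 fit0.py
```

```text
[ 0.57929842  0.23631013 -0.17914318] [[-1.2, -0.5], [1.8, -0.4], [0.2, 0.6], [0.5, 1.8], [-0.9, 1.8], [-1.6, -1.6], [1.5, -3.0], [-0.1, -1.2], [0.2, -0.4], [-0.7, 0.3]]
[ 0.55664197  0.21595    -0.31974021] [[0.6, 1.1], [-0.5, 1.0], [-0.3, 0.9], [0.2, -0.5], [0.8, 0.1], [0.9, -0.9], [-1.9, -2.8], [-1.7, -0.9]]
bracket in jig mm [-18.66597523 -24.07137835] -8.055616736989244
up [[0.56613514 0.2128068  0.072     ]]
pivot [[0.49262271 0.18137544 0.026     ]]
gripe [[0.43768832 0.11652621 0.062     ]]
corner [[0.63438859 0.11962649 0.016     ]]
```

Call:
play_rows:
  steps:
    - [[0, 0, 0, 0, 0, 0.113, 0.087], [0, 0, 0, 0, 0, 0.113, 0.087], [0.019, -0.027, 0, 0, 0, 0, 0.087], [0.019, -0.027, 0, 0, 0, 0, 0.087], [0.019, -0.027, 0, 0, 0, 0, 0.087], [0.019, -0.027, 0, 0, 0, 0, 0.087], [0.019, -0.027, 0, 0, 0, 0, 0.087], [0.019, -0.027, 0, 0, 0, 0, 0.087], [0.019, -0.027, 0, 0, 0, 0, 0.087], [0.019, -0.027, 0, 0, 0, 0, 0.087]]

```text
time_s: 1.9
tool_pos: [0.2987, -0.4161, 0.2228]
tool_rot: [180.0, -0.0, 0.0]
force: [1.2, -0.3, 0.3]
grip_width: 0.0869
grasp_force: 0.0
```

Call:
play_rows:
  steps:
    - [[0.017, -0.033, 0, 0, 0, 0, 0.087], [0.017, -0.033, 0, 0, 0, 0, 0.087], [0.017, -0.033, 0, 0, 0, 0, 0.087], [0.017, -0.033, 0, 0, 0, 0, 0.087], [0.017, -0.033, 0, 0, 0, 0, 0.087], [0.017, -0.033, 0, 0, 0, 0, 0.087], [0.005, -0.034, 0, 0, 0, 0, 0.087], [0.005, -0.034, 0, 0, 0, 0, 0.087], [0.005, -0.034, 0, 0, 0, 0, 0.087], [0.005, -0.034, 0, 0, 0, 0, 0.087], [0.005, -0.034, 0, 0, 0, 0, 0.087]]

```text
time_s: 3.0
tool_pos: [0.4247, -0.0477, 0.2228]
tool_rot: [180.0, -0.0, 0.0]
force: [0.8, 0.3, -0.6]
grip_width: 0.0869
grasp_force: 0.0
```

Call:
play_rows:
  steps:
    - [[0.002, -0.035, 0, 0, 0, 0, 0.087], [0.002, -0.035, 0, 0, 0, 0, 0.087], [0.002, -0.035, 0, 0, 0, 0, 0.087], [0.002, -0.035, 0, 0, 0, 0, 0.087], [0.002, -0.035, 0, 0, 0, 0, 0.087], [0.002, -0.035, 0, 0, 0, 0, 0.087], [0.03, -0.012, 0, 0, 0, 0, 0.087], [0.03, -0.012, 0, 0, 0, 0, 0.087], [0.03, -0.012, 0, 0, 0, 0, 0.087], [0.03, -0.012, 0, 0, 0, 0, 0.087], [0, 0, 0, 0, 0, -0.14, 0.087], [0, 0, 0, 0, 0, -0.14, 0.087]]

```text
time_s: 4.2
tool_pos: [0.5569, 0.2097, 0.2218]
tool_rot: [-179.9, 0.1, 16.4]
force: [-0.3, 0.4, -0.3]
grip_width: 0.0871
grasp_force: 0.0
```

Call:
play_rows:
  steps:
    - [[0, 0, 0, 0, 0, -0.14, 0.087], [0, 0, 0, 0, 0, -0.14, 0.087], [0, 0, 0, 0, 0, -0.14, 0.087], [0, 0, 0, 0, 0, -0.14, 0.087], [0, 0, 0, 0, 0, -0.14, 0.087], [0, 0, 0, 0, 0, -0.14, 0.087], [0, 0, 0, 0, 0, -0.13, 0.087], [0, 0, 0, 0, 0, 0, 0.087]]

```text
time_s: 5.0
tool_pos: [0.5565, 0.2088, 0.2224]
tool_rot: [-180.0, -0.0, 71.7]
force: [-0.2, 0.3, -0.6]
grip_width: 0.0874
grasp_force: 0.0
```

```bash
python3 - <<'E'
from h import *
import cv2
o=get_obs();print(o["tool_pos"],o["tool_rot"],o["qpos"],o["time_s"])
r=read_camera("wrist");cv2.imwrite("pics/w0.png",r["frame"][:,:,::-1]);np.save("w0.npy",r,allow_pickle=True)
print(r["intrinsics"].tolist(),r["k1"],np.linalg.inv(r["view"])[:3,3])
E
```

```text
[0.55654559 0.20875415 0.22235828] [-1.79968616e+02 -1.08561564e-02  7.16662595e+01] [ 30.96614013  26.45849761 -70.79297079  89.69926299  25.12077357
  81.84987017 -59.91180036] 5.0
[[411.09425108777106, 0.0, 320.66359965465057], [0.0, 411.09425108777106, 237.6727468980327], [0.0, 0.0, 1.0]] -0.038560035080298156 [0.58359123 0.2874882  0.38321624]
```

View pics/w0.png

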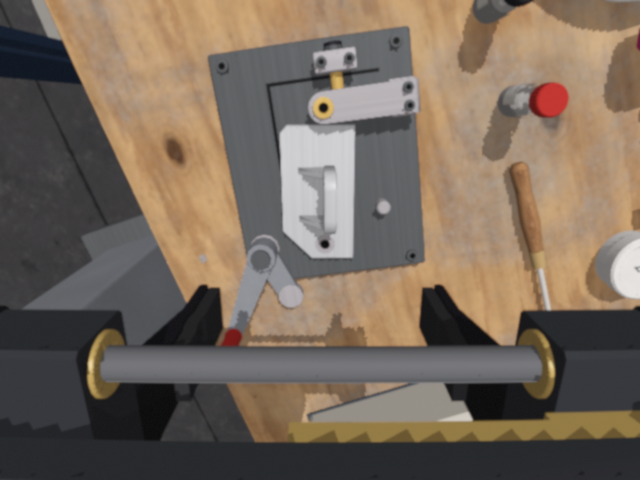

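The wrist view shows the plate corners at (209,57), (408,27) and (424,262), the bush at (323,107), the right dowel at (383,206) and the bracket spanning 280–356 × 125–258. One crop will refine this.

```bash
python3 - <<'E'
import cv2
a=cv2.imread("pics/w0.png")[100:300,205:435]
cv2.imwrite("pics/w0c.png",cv2.resize(a,None,fx=3,fy=3,interpolation=cv2.INTER_CUBIC))
E
```

```text
(no output)
```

View pics/w0c.png

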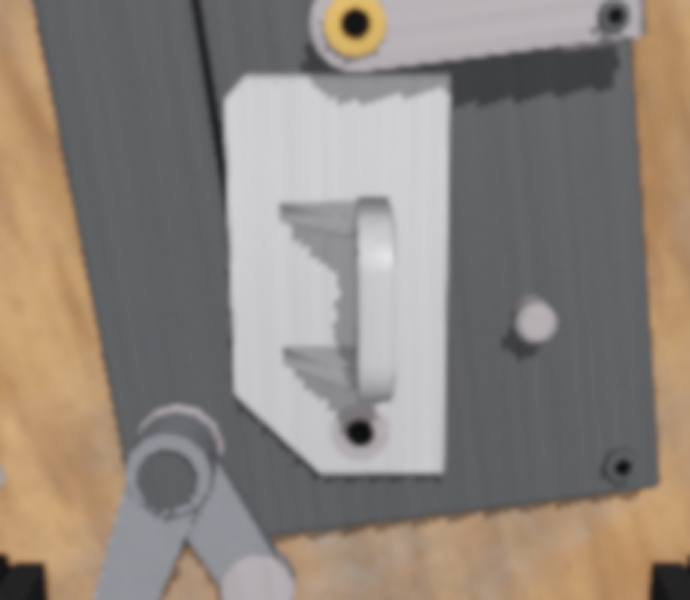

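```bash
cat > fit1.py <<'E'
from h import *
W=np.load("w0.npy",allow_pickle=True).item()
px=lambda L:np.array(L)/3+[205,100]-0.33
J=np.array([(-95,105,16),(75,105,16),(75,-105,16),(-4,49.5,46),(38,-42,30)])/1e3
uv=np.vstack([[(209.5,57),(408.5,27)],px([(658,486),(355,22),(538,322)])])
j,r=fit([(W,uv,J)],[.58,.236,-.18]);print("j",j,np.degrees(j[2]),np.round(r,1).tolist())
B=np.array([(32,60,26),(32,-60,26),(-6,-60,26),(-32,-34,26),(-32,60,26),(10,0,72)])/1e3
b,r=fit([(W,px([(450,74),(443,472),(320,472),(235,392),(223,74),(377,299)]),B)],j);print("b",b,np.degrees(b[2]),np.round(r,1).tolist())
c,s=np.cos(j[2]),np.sin(j[2]);d=b[:2]-j[:2];print("bracket in jig mm",1e3*np.array([c*d[0]+s*d[1],-s*d[0]+c*d[1]]),np.degrees(b[2]-j[2]))
print("up",T(b,(.01,0,.072)),"piv",T(j,(-.0755,-.0695,.026)),"grip0",T(j,(-.118,-.1431,.062)))
E
python3 fit1.py
```

```text
j [ 0.58004673  0.23781908 -0.18015821] -10.322305192467176 [[-5.0, -1.6], [0.7, -3.1], [2.4, 1.5], [-0.4, 0.9], [0.0, 1.3]]
b [ 0.55817523  0.22002539 -0.31454004] -18.02181665211551 [[0.4, -1.5], [0.3, 0.1], [0.3, 0.3], [-0.4, 0.2], [-0.1, -1.0], [-0.3, 5.8]]
bracket in jig mm [-18.32914363 -21.42475291] -7.699511459648333
up [[0.56768462 0.2169316  0.072     ]] piv [[0.49331529 0.18297239 0.026     ]] grip0 [[0.43831511 0.11817896 0.062     ]]
```

Call:
play_rows:
  steps:
    - [[0.0112, 0.0079, 0, 0, 0, 0, 0.045], [0, 0, 0.03, 0, 0, 0, 0.045], [0, 0, 0.03, 0, 0, 0, 0.045], [0, 0, 0.03, 0, 0, 0, 0.045], [0, 0, 0.03, 0, 0, 0, 0.045], [0, 0, 0.02, 0, 0, 0, 0.045], [0, 0, 0.02, 0, 0, 0, 0.045], [0, 0, 0.015, 0, 0, 0, 0.045], [0, 0, 0.01, 0, 0, 0, 0.045], [0, 0, 0.006, 0, 0, 0, 0.045], [0, 0, 0, 0, 0, 0, 0.045]]

```text
time_s: 6.15
tool_pos: [0.5673, 0.217, 0.0312]
tool_rot: [-180.0, 0.0, 71.6]
force: [-0.1, -0.3, 0.4]
grip_width: 0.0453
grasp_force: 0.0
```

Call:
play_rows:
  steps:
    - [[0, 0, 0, 0, 0, 0, 0.025], [0, 0, 0, 0, 0, 0, 0.015], [0, 0, 0, 0, 0, 0, 0.006], [0, 0, 0, 0, 0, 0, 0.006], [0, 0, 0, 0, 0, 0, 0.006], [0, 0, 0, 0, 0, 0, 0.006]]
  force: 10

```text
time_s: 6.75
tool_pos: [0.5674, 0.2172, 0.0317]
tool_rot: [-180.0, 0.0, 71.7]
force: [-0.7, 0.9, 1.0]
grip_width: 0.0098
grasp_force: 10.0
```

```bash
python3 -c "
from cell import *
o=get_obs();print(o)"
```

```text
{'time_s': 6.75, 'qpos': array([ 23.15863187,  37.57697219, -61.16593449,  99.24064041,
        36.00505821,  65.32688168, -67.2691255 ]), 'joint_velocities': array([ 0.01765487, -0.04143175,  0.10662555,  0.04016753,  0.07974165,
       -0.07183024, -0.1620477 ]), 'effort': array([ 1.20135583e-01, -4.36387718e+01, -1.62503779e+01, -2.35500330e+01,
        7.76473247e-02, -2.21324740e-01,  1.91369868e-02]), 'tool_pos': array([0.56735409, 0.21716705, 0.03165709]), 'tool_rot': array([-1.79993131e+02,  4.82960138e-03,  7.16667367e+01]), 'force': array([-0.68026421,  0.86755441,  0.99566029]), 'wrist_torque': array([-0.03037695,  0.02509904, -0.0191813 ]), 'grasp_force': 9.998594766366296, 'grip_width': 0.009790472193484242}
```

Call:
play_rows:
  steps:
    - [[0, 0, 0, 0, 0, -0.035, 0.006], [0, 0, 0, 0, 0, -0.035, 0.006], [0, 0, 0, 0, 0, -0.035, 0.006], [0, 0, 0, 0, 0, -0.035, 0.006], [0, 0.002, 0, 0, 0, 0, 0.006], [0, 0.003, 0, 0, 0, 0, 0.006], [0, 0.003, 0, 0, 0, 0, 0.006], [0, 0.003, 0, 0, 0, 0, 0.006], [0, 0.002, 0, 0, 0, 0, 0.006], [0, 0.001, 0, 0, 0, 0, 0.006]]

```text
time_s: 7.75
tool_pos: [0.5814, 0.2147, 0.0317]
tool_rot: [-180.0, -0.0, 79.7]
force: [-3.7, 1.2, 4.3]
grip_width: 0.0101
grasp_force: 10.0
```

Call:
play_rows:
  steps:
    - [[0, 0.001, 0, 0, 0, 0, 0.006], [0, 0.0005, 0, 0, 0, 0, 0.006]]

```text
time_s: 7.95
tool_pos: [0.5827, 0.2145, 0.0316]
tool_rot: [-180.0, -0.0, 79.7]
force: [-3.0, 1.0, 5.3]
grip_width: 0.0098
grasp_force: 10.0
```

Call:
play_rows:
  steps:
    - [[0, 0.0005, 0, 0, 0, 0, 0.006], [0, 0.0005, 0, 0, 0, 0, 0.006]]

```text
time_s: 8.15
tool_pos: [0.5836, 0.2143, 0.0317]
tool_rot: [-180.0, -0.0, 79.7]
force: [-3.3, 0.3, 4.7]
grip_width: 0.0098
grasp_force: 10.0
```

Call:
play_rows:
  steps:
    - [[0, 0.0005, 0, 0, 0, 0, 0.006], [0, 0.0005, 0, 0, 0, 0, 0.006]]

```text
time_s: 8.35
tool_pos: [0.5846, 0.2141, 0.0316]
tool_rot: [-180.0, -0.0, 79.7]
force: [-2.9, -0.2, 4.9]
grip_width: 0.0099
grasp_force: 10.0
```

Call:
play_rows:
  steps:
    - [[0, 0.0005, 0, 0, 0, 0, 0.006], [0, 0.0003, 0, 0, 0, 0, 0.006]]

```text
time_s: 8.55
tool_pos: [0.5849, 0.2141, 0.0317]
tool_rot: [-179.9, 0.0, 79.7]
force: [-4.9, 0.6, 7.3]
grip_width: 0.0097
grasp_force: 10.0
```

Call:
play_rows:
  steps:
    - [[0, 0.0005, 0, 0, 0, 0, 0.006], [0, 0, 0, 0, 0, 0, 0.006]]

```text
time_s: 8.75
tool_pos: [0.585, 0.214, 0.0317]
tool_rot: [-179.9, 0.0, 79.7]
force: [-5.8, 0.4, 6.6]
grip_width: 0.0098
grasp_force: 10.0
```

Call:
play_rows:
  steps:
    - [[0, 0.0005, 0, 0, 0, 0, 0.006], [0, 0, 0, 0, 0, 0, 0.006]]

```text
time_s: 8.95
tool_pos: [0.585, 0.2141, 0.0317]
tool_rot: [-179.9, 0.0, 79.7]
force: [-7.0, 0.9, 7.9]
grip_width: 0.0101
grasp_force: 10.0
```

```bash
python3 -c "
from cell import *
o=get_obs();print(o['tool_pos'],o['tool_rot'],o['force'],o['wrist_torque'],o['qpos'])"
```

```text
[0.58501936 0.21406494 0.03166601] [-1.79862855e+02  4.84532901e-02  7.97258763e+01] [-6.96203878  0.91380819  7.9211084 ] [ 0.04347655  1.31376107 -0.00935387] [ 23.25073964  40.00213207 -61.75982043  96.79860155  37.90722811
  66.98932719 -59.00889815]
```

Call:
play_rows:
  steps:
    - [[0.0005, 0.0006, 0, 0, 0, 0, 0.006], [0.001, 0, 0, 0, 0, 0, 0.006], [0.001, 0, 0, 0, 0, 0, 0.006], [0.001, 0, 0, 0, 0, 0, 0.006]]
  force: 16

```text
time_s: 9.35
tool_pos: [0.5854, 0.2146, 0.0316]
tool_rot: [-179.8, 0.4, 79.6]
force: [-11.6, -6.4, 13.0]
grip_width: 0.0096
grasp_force: 16.0
```

```bash
cat > st.py <<'E'
from h import *
o=get_obs();y=np.radians(-10.3);c,s=np.cos(y),np.sin(y);R=np.array([[c,s],[-s,c]])
print("t",o["time_s"],"jig xy mm",1e3*R@(o["tool_pos"][:2]-[.580,.2375]),"z",o["tool_pos"][2],"rot",o["tool_rot"],"Fjig",R@o["force"][:2],o["force"][2],"Mz",o["wrist_torque"][2],"q3",o["qpos"][2],"q7",o["qpos"][6],o["grip_width"])
E
python3 st.py
```

```text
t 9.35 jig xy mm [  9.37776952 -21.55501993] z 0.03163789414592153 rot [-179.76346531    0.37745855   79.63897688] Fjig [-10.21961229  -8.38409644] 12.982338234691413 Mz -0.09915654173136033 q3 -61.578256447937804 q7 -59.247082486422485 0.009635165069286095
```

Call:
play_rows:
  steps:
    - [[0.001, -0.0005, -0.0003, 0, 0, 0, 0.006], [0.001, 0, 0, 0, 0, 0, 0.006], [0.001, 0, 0, 0, 0, 0, 0.006]]

```text
time_s: 9.65
tool_pos: [0.5859, 0.2167, 0.0316]
tool_rot: [-179.8, 0.4, 79.6]
force: [-9.0, -6.6, 10.7]
grip_width: 0.0098
grasp_force: 16.0
```

```bash
python3 st.py
```

```text
t 9.65 jig xy mm [  9.54407543 -19.4092691 ] z 0.03159759088708497 rot [-179.79890806    0.4232801    79.57766478] Fjig [-7.70133723 -8.14707315] 10.745574631266667 Mz -0.2297464873176959 q3 -61.4760028100222 q7 -59.492490031462644 0.009817702193299959
```

Call:
play_rows:
  steps:
    - [[0.001, 0, -0.0003, 0, 0, 0.004, 0.006], [0.001, 0, 0, 0, 0, 0, 0.006], [0.001, 0, 0, 0, 0, 0, 0.006]]

```text
time_s: 9.95
tool_pos: [0.5862, 0.218, 0.0316]
tool_rot: [-179.8, 0.6, 79.3]
force: [-10.4, -10.4, 13.0]
grip_width: 0.0098
grasp_force: 16.0
```

```bash
python3 st.py
```

```text
t 9.95 jig xy mm [  9.56179041 -18.08000162] z 0.031570236376740723 rot [-179.7616302     0.60337134   79.315583  ] Fjig [ -8.40513718 -12.10715111] 12.983167494528223 Mz -0.16785759909783726 q3 -61.315187657607645 q7 -59.89971639972143 0.009831918736591718
```

Call:
play_rows:
  steps:
    - [[0, 0, -0.001, 0, 0, 0, 0.006], [0, 0, -0.001, 0, 0, 0, 0.006], [0.001, 0, -0.0005, 0, 0, 0, 0.006]]

```text
time_s: 10.25
tool_pos: [0.5867, 0.2224, 0.0327]
tool_rot: [-179.8, 0.2, 79.4]
force: [-5.3, -0.6, -2.7]
grip_width: 0.0101
grasp_force: 16.0
```

```bash
python3 st.py
```

```text
t 10.25 jig xy mm [  9.31619109 -13.6618694 ] z 0.03274974429354882 rot [-179.79923783    0.18454211   79.44143143] Fjig [-5.0879731  -1.57107897] -2.688410292217532 Mz 0.009087601708977294 q3 -61.43834379282237 q7 -59.85251820592724 0.010076036280657561
```

Call:
play_rows:
  steps:
    - [[0.001, 0.0003, 0.0005, 0, 0, 0, 0.006], [0.001, 0, 0, 0, 0, 0, 0.006], [0.001, 0, 0, 0, 0, 0, 0.006]]

```text
time_s: 10.55
tool_pos: [0.5875, 0.2263, 0.0327]
tool_rot: [-179.8, 0.1, 79.5]
force: [-6.1, -0.5, -3.0]
grip_width: 0.01
grasp_force: 16.0
```

```bash
python3 st.py
```

```text
t 10.55 jig xy mm [ 9.35567423 -9.63913624] z 0.032659708942417875 rot [-1.79797467e+02  1.25113856e-01  7.94804790e+01] Fjig [-5.88971991 -1.5959782 ] -3.0156134742580485 Mz -0.022110145538042705 q3 -61.36338888960454 q7 -60.07702652258302 0.009985123665588071
```

Call:
play_rows:
  steps:
    - [[0.0003, 0, 0.0005, 0, 0, 0, 0.006], [0, 0, 0.0005, 0, 0, 0, 0.006], [0.0003, 0, 0.0003, 0, 0, 0, 0.006]]

```text
time_s: 10.85
tool_pos: [0.5877, 0.2273, 0.0319]
tool_rot: [-179.8, 0.1, 79.5]
force: [-7.6, -1.5, 1.4]
grip_width: 0.0098
grasp_force: 16.0
```

```bash
python3 st.py
```

```text
t 10.85 jig xy mm [ 9.36833412 -8.68881392] z 0.0318558069449991 rot [-1.79815988e+02  1.05087600e-01  7.94931307e+01] Fjig [-7.16022747 -2.86823175] 1.3981967344908781 Mz -0.025675012688751348 q3 -61.31316914383736 q7 -60.165815468338906 0.009778453010733561
```

Call:
play_rows:
  steps:
    - [[0.0008, 0, -0.0003, 0, 0, 0, 0.006], [0.0008, 0, 0, 0, 0, 0, 0.006], [0.0008, 0, 0, 0, 0, 0, 0.006]]

```text
time_s: 11.15
tool_pos: [0.588, 0.229, 0.0318]
tool_rot: [-179.8, 0.2, 79.5]
force: [-6.8, -1.5, -0.1]
grip_width: 0.0098
grasp_force: 16.0
```

Call:
play_rows:
  steps:
    - [[0.0008, 0, 0, 0, 0, 0, 0.006], [0.0008, 0, 0, 0, 0, 0, 0.006], [0.0008, 0, 0, 0, 0, 0, 0.006]]

```text
time_s: 11.45
tool_pos: [0.5885, 0.2313, 0.0318]
tool_rot: [-179.8, 0.2, 79.5]
force: [-6.4, -1.1, -1.0]
grip_width: 0.0101
grasp_force: 16.0
```

```bash
python3 st.py
```

```text
t 11.45 jig xy mm [ 9.42536885 -4.60226376] z 0.031847521257633564 rot [-1.79799214e+02  1.72962203e-01  7.94770102e+01] Fjig [-6.08395971 -2.19650392] -0.9643210923650398 Mz -0.0081828324556792 q3 -61.16133048001455 q7 -60.486358374381915 0.010050917345443498
```

Sliding freely on both dowels; continuing towards the screw.

Call:
play_rows:
  steps:
    - [[0.0008, 0, 0, 0, 0, 0, 0.006], [0.0008, 0, 0, 0, 0, 0, 0.006]]

```text
time_s: 11.65
tool_pos: [0.5886, 0.2321, 0.0318]
tool_rot: [-179.8, 0.3, 79.5]
force: [-7.5, -4.6, 0.3]
grip_width: 0.01
grasp_force: 16.0
```

Call:
play_rows:
  steps:
    - [[0.0008, 0, 0, 0, 0, 0, 0.006], [0.0008, 0, 0, 0, 0, 0, 0.006]]

```text
time_s: 11.85
tool_pos: [0.5886, 0.2321, 0.0317]
tool_rot: [-179.7, 0.4, 79.4]
force: [-10.4, -7.5, 3.7]
grip_width: 0.0101
grasp_force: 16.0
```

Call:
play_rows:
  steps:
    - [[0.0008, 0, 0, 0, 0, 0, 0.006], [0.0008, 0, 0, 0, 0, 0, 0.006]]

```text
time_s: 12.05
tool_pos: [0.5886, 0.2322, 0.0317]
tool_rot: [-179.7, 0.6, 79.4]
force: [-10.3, -10.0, 6.0]
grip_width: 0.0097
grasp_force: 16.0
```

Call:
play_rows:
  steps:
    - [[0, 0, -0.0008, 0, 0, 0, 0.006], [0, 0, -0.0008, 0, 0, 0, 0.006]]

```text
time_s: 12.25
tool_pos: [0.5886, 0.2322, 0.032]
tool_rot: [-179.7, 0.5, 79.4]
force: [-6.5, -6.3, -6.0]
grip_width: 0.0097
grasp_force: 16.0
```

```bash
python3 st.py; python3 - <<'E'
from h import *
import cv2
r=read_camera("wrist");np.save("w1.npy",r,allow_pickle=True)
cv2.imwrite("pics/w1.png",r["frame"][:,:,::-1])
E
```

```text
t 12.25 jig xy mm [ 9.44532231 -3.62687755] z 0.0320160707720937 rot [-179.70118415    0.54293507   79.3841921 ] Fjig [-5.24149846 -7.36979808] -6.013286326545288 Mz -0.027464273264360774 q3 -60.953801703947526 q7 -60.75538776576363 0.009655002058015063
```

View pics/w1.png

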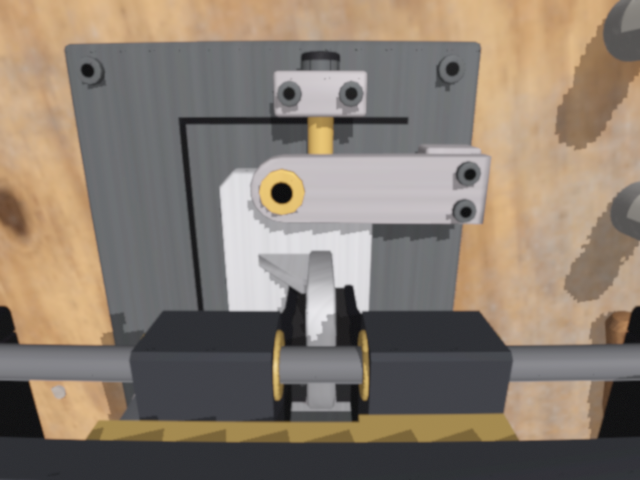

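The bracket is held at the stop: it does not move when I unload the bed friction, and its push rose clearly. I'll unload vertically, ease the preload and release.

Call:
play_rows:
  steps:
    - [[-0.0008, 0, 0.0008, 0, 0, 0, 0.006], [-0.0007, 0, 0.0002, 0, 0, 0, 0.006], [0, 0, 0, 0, 0, 0, 0.006]]

```text
time_s: 12.6
tool_pos: [0.5886, 0.2322, 0.0318]
tool_rot: [-179.7, 0.4, 79.4]
force: [-6.6, -5.3, -0.8]
grip_width: 0.0099
grasp_force: 16.0
```

```bash
python3 st.py
```

```text
t 12.6 jig xy mm [ 9.42429142 -3.70524835] z 0.03177342712282645 rot [-179.73682755    0.40512887   79.41235845] Fjig [-5.55493942 -6.40809289] -0.778275404702757 Mz 0.009848968152677296 q3 -61.016904676835146 q7 -60.689605752833785 0.009900339986576728
```

Call:
play_rows:
  steps:
    - [[-0.001, -0.001, 0, 0, 0, 0, 0.006], [0, 0, 0, 0, 0, 0, 0.014], [0, 0, 0, 0, 0, 0, 0.03], [0, 0, 0, 0, 0, 0, 0.035]]

```text
time_s: 13.0
tool_pos: [0.5914, 0.2353, 0.0346]
tool_rot: [179.8, -0.1, 79.4]
force: [0.3, 0.3, -0.4]
grip_width: 0.0227
grasp_force: 0.0
```

```bash
python3 st.py
```

```text
t 13.0 jig xy mm [11.65630858 -0.13593024] z 0.03463432760767512 rot [ 1.79828930e+02 -1.24665291e-01  7.94428608e+01] Fjig [0.26203034 0.34492734] -0.4297685020831796 Mz -0.028078106870941467 q3 -61.24299113108738 q7 -60.68056923270481 0.022749884509122163
```

Call:
play_rows:
  steps:
    - [[0, 0, -0.005, 0, 0, 0, 0.04], [0, 0, -0.02, 0, 0, 0, 0.05], [0, 0, -0.03, 0, 0, 0, 0.05], [0, 0, -0.03, 0, 0, 0, 0.05], [0, 0, -0.03, 0, 0, 0, 0.05], [-0.03, -0.02, -0.02, 0, 0, 0.1, 0.05], [-0.03, -0.02, 0, 0, 0, 0.1, 0.05], [-0.03, -0.02, 0, 0, 0, 0.1, 0.05], [0, 0, 0, 0, 0, 0, 0.05]]

```text
time_s: 13.9
tool_pos: [0.505, 0.1618, 0.1694]
tool_rot: [179.8, 0.3, 62.0]
force: [-0.3, -0.2, 0.1]
grip_width: 0.0501
grasp_force: 0.0
```

```bash
python3 st.py; python3 - <<'E'
from h import *
import cv2
o=get_obs();print(o["tool_pos"],o["qpos"])
for c in("side","wrist"):
    r=read_camera(c);np.save(c[0]+"2.npy",r,allow_pickle=True);cv2.imwrite(f"pics/{c}2.png",r["frame"][:,:,::-1])
a=cv2.imread("pics/side2.png")[220:360,210:400];b=cv2.imread("pics/wrist2.png")
cv2.imwrite("pics/m2.png",np.hstack([cv2.resize(a,(400,295)),cv2.resize(b,(400,295))]))
E
```

```text
t 13.9 jig xy mm [-60.21703724 -87.90321702] z 0.16938516531295622 rot [179.8008607    0.3384419   62.00508717] Fjig [-0.2242127  -0.25786697] 0.07459327801160046 Mz 0.01682319043960688 q3 -73.48842992468887 q7 -64.05671661125221 0.050105743156567545
[0.50503607 0.16178028 0.16938517] [ 42.42550016  19.11408789 -73.48842992 102.32284895  19.50851291
  73.20481637 -64.05671661]
```

View pics/m2.png

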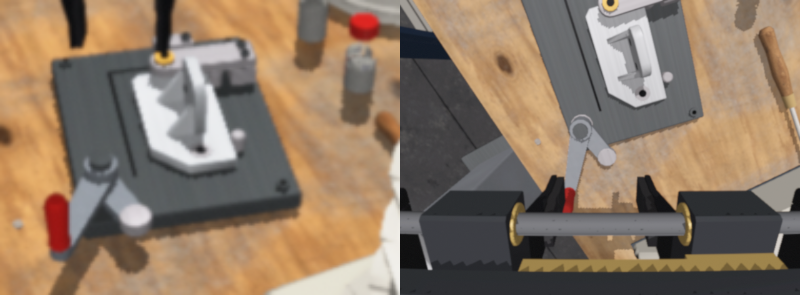

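Call:
play_rows:
  steps:
    - [[-0.0233, -0.0128, 0, 0, 0, 0, 0.05], [-0.0233, -0.0128, 0, 0, 0, 0, 0.05], [-0.0233, -0.0127, 0, 0, 0, 0, 0.05], [0, 0, 0, 0, 0, 0.13, 0.05], [0, 0, 0, 0, 0, 0.13, 0.05], [0, 0, 0, 0, 0, 0, 0.05]]

```text
time_s: 14.6
tool_pos: [0.4436, 0.1238, 0.1706]
tool_rot: [179.8, -0.0, 47.6]
force: [0.2, -0.1, 0.5]
grip_width: 0.05
grasp_force: 0.0
```

```bash
python3 st.py; python3 - <<'E'
from h import *
o=get_obs();print(o["tool_pos"],o["qpos"])
r=read_camera("side");s=read_camera("scene")
import cv2
G=np.array([(-118,-143.1,84)])/1e3
w=T((.580,.2375,-.18),G)
for n,c in(("side",r),("scene",s)):
    f=c["frame"].astype(int);m=(f[...,0]>150)&(f[...,1]<60)&(f[...,2]<60)
    k,lab,st,ce=cv2.connectedComponentsWithStats(m.astype(np.uint8))
    print(n,"pred top",proj(c,w),"mid",proj(c,w-[0,0,.024]),[(st[i].tolist(),ce[i].round(1).tolist()) for i in range(1,k) if st[i,4]>40])
E
```

```text
t 14.6 jig xy mm [-113.88134355 -136.23975811] z 0.17061156815317158 rot [ 1.79842369e+02 -4.90986741e-02  4.75718143e+01] Fjig [ 0.25080403 -0.05687512] 0.498243808915305 Mz -0.014575698220393915 q3 -76.6404731551928 q7 -56.732220487820435 0.04996549770806528
[0.44359388 0.12381798 0.17061157] [ 61.15864392  -3.32107323 -76.64047316 111.07813671  -3.33301362
  69.59619729 -56.73222049]
side pred top [[235.81075823 314.50947243]] mid [[236.84613335 326.4083457 ]] [([376, 227, 14, 8, 78], [382.6, 230.2]), ([232, 313, 10, 26, 161], [236.3, 324.1]), ([340, 417, 12, 14, 57], [345.7, 423.6])]
scene pred top [[288.03853324 309.86707431]] mid [[288.32387255 322.91709974]] [([357, 213, 10, 11, 86], [361.6, 217.8]), ([284, 309, 11, 29, 262], [289.0, 323.0])]
```

Call:
play_rows:
  steps:
    - [[-0.002, 0.004, 0, 0, 0, 0, 0.055], [-0.002, 0.004, 0, 0, 0, 0, 0.055], [0, 0, 0.02, 0, 0, 0, 0.055], [0, 0, 0.02, 0, 0, 0, 0.055], [0, 0, 0.02, 0, 0, 0, 0.055], [0, 0, 0.01, 0, 0, 0, 0.055], [0, 0, 0, 0, 0, 0, 0.055]]

```text
time_s: 15.4
tool_pos: [0.4444, 0.1142, 0.0979]
tool_rot: [-179.7, 0.1, 47.5]
force: [0.4, -0.0, 0.1]
grip_width: 0.0551
grasp_force: 0.0
```

```bash
python3 st.py; python3 - <<'E'
from h import *
o=get_obs();print(o["tool_pos"],o["qpos"])
E
```

```text
t 15.4 jig xy mm [-111.38276979 -145.56686979] z 0.09786963872592441 rot [-1.79744430e+02  9.50729680e-02  4.74746544e+01] Fjig [0.36572608 0.02520865] 0.08550953280900905 Mz -0.012684224071550974 q3 -74.72778390130728 q7 -68.39151873563178 0.05508796755650225
[0.44438448 0.11419442 0.09786964] [ 53.72918383   9.97535436 -74.7277839  115.91372755  10.69312203
  62.05378512 -68.39151874]
```

Call:
play_rows:
  steps:
    - [[0, 0, 0.02, 0, 0, 0, 0.055], [0, 0, 0.02, 0, 0, 0, 0.055], [0, 0, 0.012, 0, 0, 0, 0.055], [0, 0, 0, 0, 0, 0, 0.032], [0, 0, 0, 0, 0, 0, 0.032], [0, 0, 0, 0, 0, 0, 0.032]]
  force: 20

```text
time_s: 16.0
tool_pos: [0.4464, 0.1142, 0.0482]
tool_rot: [179.9, -0.0, 47.4]
force: [0.5, 0.6, 0.1]
grip_width: 0.0389
grasp_force: 0.0
```

Call:
play_rows:
  steps:
    - [[0.0003, 0.003, 0, 0, 0, -0.035, 0.032], [0.0007, 0.0085, 0, 0, 0, -0.1, 0.032], [0.0007, 0.0085, 0, 0, 0, -0.1, 0.032]]

```text
time_s: 16.3
tool_pos: [0.4618, 0.1061, 0.0481]
tool_rot: [-179.9, -0.2, 61.2]
force: [-2.8, 7.8, -0.9]
grip_width: 0.0326
grasp_force: 3.2
```

```bash
cat >> st.py <<'E'
g=R@(o["tool_pos"][:2]-[.580,.2375])*1e3-[-75.5,-69.5];y=np.radians(o["tool_rot"][2])
print("TCP from pivot r",np.hypot(*g),"t_tcp",np.arctan2(g[1],g[0])+np.radians(120),"yaw-ideal lag",o["tool_rot"][2]-(180-10.3+np.degrees(np.arctan2(g[1],g[0]))))
F=o["force"][:2];print("F along tool x,y",F@[np.cos(y),np.sin(y)],F@[np.sin(y),-np.cos(y)],o["qpos"].round(1))
E
python3 st.py
```

```text
t 16.3 jig xy mm [ -92.83853276 -150.44709365] z 0.048108114903573806 rot [-1.79878610e+02 -1.66783897e-01  6.11697248e+01] Fjig [-4.19010744  7.18429083] -0.8773090712243651 Mz -0.07689342662100028 q3 -70.92237574380479 q7 -62.5995475021827 0.03260294750707411
TCP from pivot r 82.78319086146513 t_tcp 0.3125913484065701 yaw-ideal lag -6.440440141923183
F along tool x,y 5.480187375655462 -6.256083551599367 [ 48.   20.  -70.9 116.9  22.1  58.3 -62.6]
```

Call:
play_rows:
  steps:
    - [[0.0012, 0.0085, 0, 0, 0, -0.11, 0.032], [0.0012, 0.0085, 0, 0, 0, -0.11, 0.032], [0.0012, 0.0085, 0, 0, 0, -0.11, 0.032], [0.0012, 0.0085, 0, 0, 0, -0.11, 0.032], [0.0012, 0.0085, 0, 0, 0, -0.1, 0.032]]

```text
time_s: 16.8
tool_pos: [0.5022, 0.0989, 0.0476]
tool_rot: [-179.7, -0.1, 92.1]
force: [-7.0, 4.6, 2.0]
grip_width: 0.0318
grasp_force: 3.1
```

```bash
python3 st.py
```

```text
t 16.8 jig xy mm [ -51.76490607 -150.29492909] z 0.047595107521045045 rot [-1.79749881e+02 -1.39908570e-01  9.20918807e+01] Fjig [-7.67757293  3.25088975] 1.9612636365144025 Mz -0.08363493959963969 q3 -72.4642177938122 q7 -36.643143434981276 0.031766848925721236
TCP from pivot r 84.20911619459818 t_tcp 0.8093298500726345 yaw-ideal lag -3.9793039748893904
F along tool x,y 4.822736302931118 -6.80107526457551 [ 47.1  29.4 -72.5 111.7  31.6  62.8 -36.6]
```

Call:
play_rows:
  steps:
    - [[0.0014, 0.0085, 0, 0, 0, -0.1, 0.032], [0.0014, 0.0085, 0, 0, 0, -0.1, 0.032], [0.0014, 0.0085, 0, 0, 0, -0.1, 0.032], [0.0014, 0.0085, 0, 0, 0, -0.1, 0.032]]

```text
time_s: 17.2
tool_pos: [0.534, 0.1089, 0.0474]
tool_rot: [-179.7, -0.1, 115.0]
force: [-7.0, 0.2, 3.7]
grip_width: 0.032
grasp_force: 3.1
```

```bash
python3 st.py
```

```text
t 17.2 jig xy mm [ -22.26391773 -134.75935741] z 0.047404895230593574 rot [-1.79684708e+02 -1.18742562e-01  1.14959982e+02] Fjig [-6.93327431 -1.04788658] 3.6608079353556957 Mz -0.04465865700847094 q3 -73.26722941877021 q7 -17.87548096983283 0.03195205023725509
TCP from pivot r 84.21914381396542 t_tcp 1.2078768722798054 yaw-ideal lag -3.946265110083459
F along tool x,y 3.146849922381926 -6.266234474403705 [ 44.   36.2 -73.3 107.1  37.9  66.7 -17.9]
```

Call:
play_rows:
  steps:
    - [[0.0005, 0.0042, 0, 0, 0, -0.05, 0.032], [0.0005, 0.0042, 0, 0, 0, -0.05, 0.032], [0.0004, 0.0034, 0, 0, 0, -0.04, 0.032], [0.0003, 0.0025, 0, 0, 0, -0.03, 0.032]]

```text
time_s: 17.6
tool_pos: [0.5457, 0.1165, 0.0473]
tool_rot: [-179.7, -0.1, 124.5]
force: [-6.7, -0.7, 3.1]
grip_width: 0.0321
grasp_force: 3.0
```

Call:
play_rows:
  steps:
    - [[0.0002, 0.0017, 0, 0, 0, -0.02, 0.032], [0.0002, 0.0017, 0, 0, 0, -0.02, 0.032]]

```text
time_s: 17.8
tool_pos: [0.5481, 0.1185, 0.0473]
tool_rot: [-179.7, -0.1, 126.8]
force: [-7.0, -1.4, 2.5]
grip_width: 0.0321
grasp_force: 3.0
```

```bash
python3 st.py
```

```text
t 17.8 jig xy mm [ -10.08553664 -122.79622599] z 0.04730891646515649 rot [-1.79663654e+02 -1.24193821e-01  1.26786901e+02] Fjig [-6.60423255 -2.66819434] 2.4902094546474993 Mz -0.021412612111318174 q3 -73.76792866820965 q7 -8.089853910229492 0.032103550630899653
TCP from pivot r 84.37736498403223 t_tcp 1.4107266564506564 yaw-ideal lag -3.74178245802905
F along tool x,y 3.020113358480301 -6.450896366140208 [ 42.1  39.2 -73.8 104.9  40.6  68.6  -8.1]
```

Call:
play_rows:
  steps:
    - [[0.0002, 0.0017, 0, 0, 0, -0.02, 0.032], [0.0002, 0.0012, 0, 0, 0, -0.015, 0.032]]

```text
time_s: 18.0
tool_pos: [0.5501, 0.1203, 0.0473]
tool_rot: [-179.6, -0.1, 128.8]
force: [-8.4, -2.4, 3.7]
grip_width: 0.0322
grasp_force: 4.0
```

Call:
play_rows:
  steps:
    - [[0.0002, 0.0012, 0, 0, 0, -0.015, 0.032]]

```text
time_s: 18.1
tool_pos: [0.5502, 0.1206, 0.0472]
tool_rot: [-179.5, -0.1, 129.6]
force: [-10.1, -4.0, 5.9]
grip_width: 0.032
grasp_force: 5.0
```

```bash
python3 st.py | tail -2
```

```text
TCP from pivot r 84.13719414456742 t_tcp 1.4460969529681218 yaw-ideal lag -2.929163339286049
F along tool x,y 3.320056997526296 -10.333799172797823 [ 41.7  39.8 -73.9 104.4  41.2  69.2  -5.7]
```

Call:
play_rows:
  steps:
    - [[0, 0.0002, 0, 0, 0, 0, 0.032], [0, 0, 0, 0, 0, 0, 0.032]]

```text
time_s: 18.3
tool_pos: [0.5502, 0.1206, 0.0472]
tool_rot: [-179.5, -0.1, 129.6]
force: [-8.4, -2.2, 5.9]
grip_width: 0.0322
grasp_force: 4.5
```

```bash
python3 st.py | tail -2
```

```text
TCP from pivot r 84.16791362670968 t_tcp 1.446535138937306 yaw-ideal lag -2.991665775926151
F along tool x,y 3.606185567102203 -7.889641629519331 [ 41.7  39.8 -73.9 104.4  41.2  69.2  -5.8]
```

Call:
play_rows:
  steps:
    - [[0, 0.0006, 0, 0, 0, -0.005, 0.032], [0, 0, 0, 0, 0, 0, 0.032]]

```text
time_s: 18.5
tool_pos: [0.5503, 0.1208, 0.0472]
tool_rot: [-179.4, -0.1, 129.9]
force: [-10.3, -3.1, 5.6]
grip_width: 0.0322
grasp_force: 5.1
```

```bash
python3 st.py | tail -2
```

```text
TCP from pivot r 84.09359617838462 t_tcp 1.4483486234417322 yaw-ideal lag -2.8022347724701433
F along tool x,y 4.194952048266577 -9.874366795425264 [ 41.6  39.9 -73.9 104.3  41.2  69.3  -5.5]
```

Call:
play_rows:
  steps:
    - [[0, 0.0004, 0, 0, 0, 0, 0.032], [0, 0, 0, 0, 0, 0, 0.032], [0, 0, 0, 0, 0, 0, 0.032]]

```text
time_s: 18.8
tool_pos: [0.5504, 0.1208, 0.0471]
tool_rot: [-179.4, -0.1, 129.9]
force: [-10.7, -4.0, 6.0]
grip_width: 0.0322
grasp_force: 5.5
```

```bash
python3 st.py | tail -2
```

```text
TCP from pivot r 84.14081655336821 t_tcp 1.4489613017323468 yaw-ideal lag -2.8493238160621672
F along tool x,y 3.7445649951272877 -10.760385020462627 [ 41.5  39.9 -73.9 104.3  41.2  69.3  -5.6]
```

Call:
play_rows:
  steps:
    - [[0, -0.0015, 0, 0, 0, 0, 0.032], [0, -0.0015, 0, 0, 0, 0, 0.032], [0, -0.0015, 0, 0, 0, 0, 0.034], [0, -0.0015, 0, 0, 0, 0, 0.036], [0, 0, 0, 0, 0, 0, 0.04], [0, 0, 0, 0, 0, 0, 0.044], [0, 0, 0, 0, 0, 0, 0.048]]

```text
time_s: 19.5
tool_pos: [0.5501, 0.1187, 0.0472]
tool_rot: [-180.0, -0.0, 129.9]
force: [-0.2, -0.6, -0.6]
grip_width: 0.0448
grasp_force: 0.0
```

```bash
python3 st.py | tail -2
```

```text
TCP from pivot r 85.51285832673386 t_tcp 1.430059123859007 yaw-ideal lag -1.7387732982637374
F along tool x,y -0.35452621302377973 -0.5705746326957041 [ 42.4  39.5 -74.1 104.9  41.1  68.5  -5.3]
```

Call:
play_rows:
  steps:
    - [[0, 0, -0.01, 0, 0, 0, 0.048], [0, 0, -0.02, 0, 0, 0, 0.05], [0, 0, -0.03, 0, 0, 0, 0.05], [0, 0, -0.03, 0, 0, 0, 0.05], [0, 0, -0.03, 0, 0, 0, 0.05], [0, 0, -0.03, 0, 0, 0, 0.05], [0, 0, 0, 0, 0, 0, 0.05]]

```text
time_s: 20.2
tool_pos: [0.5521, 0.1205, 0.202]
tool_rot: [179.7, 0.2, 129.9]
force: [0.3, 0.1, 0.3]
grip_width: 0.0502
grasp_force: 0.0
```

```bash
python3 - <<'E'
from h import *
import cv2
o=get_obs();print(o["tool_pos"],o["qpos"],o["force"],o["time_s"])
L=[]
for c in("side","scene"):
    r=read_camera(c)
    f=r["frame"].copy()
    L.append(cv2.resize(f[220:360,210:400,::-1],(400,295),interpolation=cv2.INTER_CUBIC))
w=read_camera("wrist");np.save("w3.npy",w,allow_pickle=True);cv2.imwrite("pics/w3.png",w["frame"][:,:,::-1])
cv2.imwrite("pics/m3.png",np.vstack([np.hstack(L),cv2.resize(w["frame"][:,:,::-1],(800,600))[0:300]]))
E
```

```text
[0.55213256 0.1205243  0.20197286] [ 46.31282323  26.16040328 -77.50884282  95.66726108  26.16746978
  79.08803251   4.97057874] [0.28675685 0.08503017 0.27918682] 20.2
```

View pics/m3.png

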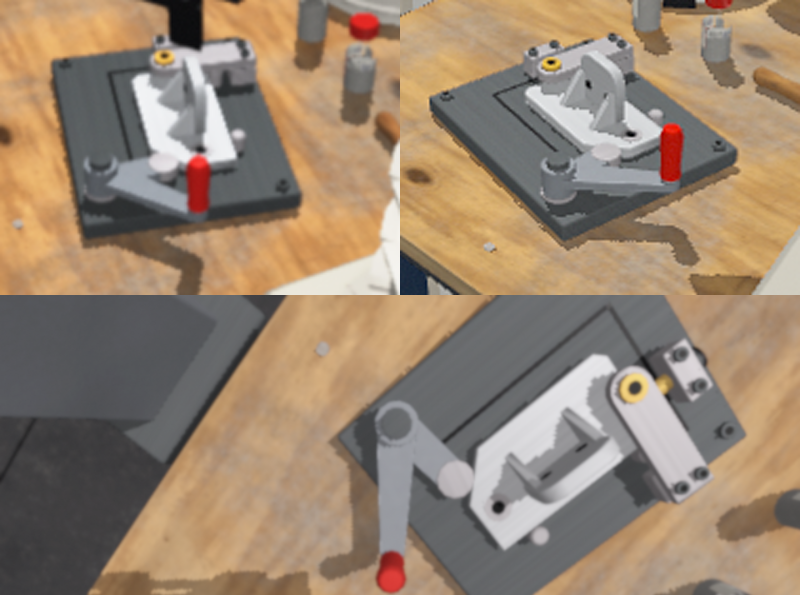

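The views agree: the nose at about (455,478) sits on the bracket's cut corner. The foot is square on the visible right dowel, its left end is under the bush arm at the screw, and the bystanders haven't moved. The hand is clear, so I'm handing in.

```bash
python3 -c "
from cell import *
print(sign_off())"
```

```text
the job is handed in; nothing more can be done
None
```

I pushed the bracket onto both dowels, slid it along them to the stop screw, and swung the cam lever until the grip took about 10.8 N (snug is 10–11 N). I then took the hand away and handed the job in at about 20 s. The screw contact is judged from force, because the bush arm hid it from the camera; for about 5 mm of the slide the bracket was probably lifted about 1 mm off the bed.

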